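# Scrub a bearing cup and hold the wash tank's lid open

### The arm

A 6-joint arm with a two-finger parallel gripper is mounted at the origin on the work surface. World frame = base frame: x ahead of the robot, y to its left, z up, the work surface at z = 0. Lengths are in m, angles in rad, forces in N, time in s.
With the tool pointing down it reaches from about 0.35 to 0.925 m from the base axis. Payload 6.4 kg.
Tool frame: the origin (TCP) lies at the very end of the fingers, on their centre line; the grasp point (between the pads) lies 19 mm behind it (ctrl.hold_point_z is the distance from the TCP to the grasp point, in m); z points along the fingers, y is the line along which they close (so a half turn about z gives the same grasp; the last joint's range is limited). The gripper opens to 85 mm and grips with 20 to 120 N. Pads are 22 mm wide; open, the fingers measure 114 mm over their backs; the gripper's body (76 mm by 85 mm) begins 54 mm behind the grasp point. The pads swing forward as they close: fully open they stand 13 mm farther back than shut.
Start: joints at [1.091, 0.245, 1.558, -0, 1.339, -0.174], TCP at [0.196, 0.62, 0.231] pointing down, gripper open.
Joint ranges: [-3.13, 3.13], [-1.02, 2.26], [0.13, 2.54], [-0.95, 4.09], [0.21, 2.88], [-2.74, 2.74]. Speed limits (rad/s): [2.57, 2.57, 3.14, 3.14, 3.14, 3.14].

### API

Orientations are given as [roll, pitch, yaw] about the fixed x, y, z axes, in that order (R = Rz(yaw) Ry(pitch) Rx(roll)).
In Python, from plant import ctrl, vision, ticket gives the robot as it stands.
- The arm moves only by the tool arm_command, never from a script. Its argument "deltas" is a list of rows, each a list of 7 numbers: the shift along the world's x, y, z in fractions of the full range, 1 being 800 mm, then the turn, a rotation vector about the world's x, y, z in shares of 180 degrees (1.0 is 180 degrees), then the closure, from -1 (fully open) to 1 (shut). A call has 1 to 5 rows; each row is the pose to reach, as a shift and turn from the pose commanded when the call began; what a row does not reach only later rows make up. A row lasts 1/12 s, in which the tool goes at most 41.7 mm and 7.16 degrees, less where a joint would pass 70% of its speed; a pose out of reach is approached as far as the arm can. Shift and turn numbers lie between -1 and 1, and a call with a number outside is refused. A call with a gripper value outside its range is refused whole. The fingers move at their own pace and stop on an object; the grip force is fixed at half the most. Time passes only in rows, so rows that repeat a pose let the fingers close. It gives the time, the measured TCP pose, the force, the opening and the grip force at its end, in the units of the state.
- ctrl.observe(): the state, without advancing time (a new reading comes with each control period).
- vision.get_image(name): name is "side" or "top"; returns the picture (420x560x3 uint8, blue, green, red); there is no depth.
- vision.camera_info(name): a dict with "fx", "fy", "cx", "cy" (pixels), "camera_from_world" (4x4, takes a point from world to camera coordinates). Camera axes: x right, y down, z forward; pixel columns grow to the right and rows downward; lengths in m; the calibration is good to about 2 mm. A picture is of the moment at which its call begins. camera_info takes no time and is no camera call.
- ticket.hand_in(): hands the job in; it is judged then, once.
The state is a dict: "time_s": time; "joints": joint angles; "joint_vel": joint speeds; "effort": joint torques, N m; "tool_pos": TCP position; "tool_rot": TCP orientation; "force": force on the tool from outside, world axes, zero at the start; "torque": the same for the moment, N m; "opening": opening from 0.0 (shut) to 1.0 (fully open); "grip_force": force on a finger pad.
Only numpy, scipy, OpenCV 4.12 (cv2) and the standard library are available. Lean on these libraries where they do the work, as an engineer would, in place of code of your own. Each camera call takes 0.05 s, during which the arm holds its last target. There are 200 camera calls.

### The job

Get the bearing cup ready for washing: take the brush from its holder, scrub the inside of the steel cup by pushing the brush right down to the bottom three times, drawing it up more than halfway between strokes, and stand the brush back in its holder. Then raise the lid of the wash tank to 60 degrees from closed and finish while still holding it there, because it falls shut by itself and the inspector needs it open to load the cup. Leave the cup standing where it is, and do not disturb the spray can, the bearing ring or the hand yoke.

Things in the scene. Friction and masses are not known exactly. Their poses are not given: they have to be found in the camera images.
- brush: Long round bottle brush standing upright on its flat lower end in the holder; 220 mm long, 120 g. Origin: centre of the lower end; z points up along the brush to the handle. Black-and-white ringed bristle head, rigid, 41 mm diameter, from 0 to 70 mm; steel stem 9 mm diameter from 68 to 133 mm; pale wooden round handle 20 mm diameter from 137 to 218 mm.
- holder: Fixed upright grey plastic brush holder, a square open-topped box 64 x 64 mm and 80 mm high on a flat 90 mm foot plate 4 mm thick; walls 4 mm, inside 56 x 56 mm, inner floor 5 mm above the table (the brush's lower end rests at that height). Origin: centre of its underside.
- cup: Loose, round, thick-walled plain steel bearing cup, open at the top, standing on the table; outside diameter 72 mm, height 100 mm, bore 56 mm, inner floor 8 mm above its underside, 0.9 kg. Origin: centre of its underside, z up. Cup and holder may change places from one start to another.
- tank: Fixed stainless wash tank on the table, an open box 180 mm deep (its x) by 260 mm wide (its y) by 105 mm high, walls 4 mm, wire rack inside. Origin: centre of its underside; x points from the handle side (nearer the robot) to the hinge side, z up.
- lid (a joint): Angle of the tank's lid in rad, 0 closed, grows as it opens upward, 1.047 is the wanted 60 degrees, stop at 1.4. Nearly frictionless hinge without a stay: from any angle it falls shut when let go. The lid is a 4 mm steel plate of 184 x 266 mm lying on the rim, 0.35 to 0.9 kg.
- lid_handle (a point): Centre of the lid's handle: dark round steel bar, 12 mm diameter, 110 mm long, parallel to the tank's y, 111 mm above the table when closed, standing out 45 mm in front (tank's -x) of the lid's edge and tank wall on two 10 mm arms at its ends. It swings about lid_hinge at 225 mm radius; at 60 degrees it is 306 mm above the table and 112 mm short of the hinge.
- lid_hinge (a point): Middle of the lid's hinge line, 111 mm above the table at the far (+x) upper edge of the tank; the hinge axis is the tank's y.
- spray: Bystander: white aerosol can with a green band, 65 mm diameter, 200 mm high. Origin: centre of its underside.
- race: Bystander: dark steel bearing ring lying flat, 110 mm outside diameter, 30 mm high. Origin: centre of its underside.
- yoke: Bystander: dark red hand yoke (magnetising tool) lying flat, body 60 x 150 x 45 mm with two steel feet. Origin: centre of the body's underside.

How it is judged:
On the way, in this order (a step that is already met when the one before it is completed fails the run):
1. brush at the bottom of the cup (1 of 3) (z of brush in the frame of cup between 0 and 0.025 m and horizontal distance between brush and cup below 0.02 m), for 0.05 s.
2. brush drawn up at least halfway (1 of 2) (z of brush in the frame of cup above 0.05 m and horizontal distance between brush and cup below 0.025 m), for 0.05 s.
3. brush at the bottom of the cup (2 of 3) (all of step 1), for 0.05 s.
4. brush drawn up at least halfway (2 of 2) (all of step 2), for 0.05 s.
5. brush at the bottom of the cup (3 of 3) (all of step 3), for 0.05 s.
6. brush standing in its holder again, let go (horizontal distance between brush and holder below 0.02 m and height (world z) of brush below 0.02 m and angle between brush's own z axis and vertical below 0.4 rad and contact force between brush and the fingers below 0.1 N), for 0.2 s.
At the end, for the whole second after the job is handed in: The fingers hold the lid still at 60 degrees (within 6). The brush stands in its holder, let go, within 20 mm of its centre and floor, leaning under 0.4 rad. Cup, spray can, ring and yoke are within 30 mm of their starts; cup and can upright (all of step 6 and value of joint lid between 0.942 and 1.152 rad and velocity of joint lid between -0.1 and 0.1 rad/s and contact force between lid and the fingers above 0.5 N and distance of each of cup, spray, race, yoke from where it was at the start of the episode below 0.03 m and angle between each of cup, spray's own z axis and vertical below 0.2 rad); the arm keeps its last pose, push and grip.
It fails at once if the cup or a bystander is shoved away or tipped (distance of any of cup, spray, race, yoke from where it was at the start of the episode above 0.04 m or angle between any of cup, spray's own z axis and vertical above 0.4 rad).
It also fails if it takes over 64 s, if anything falls off the work surface, if the arm or the gripper's body presses on something with over 40 N, if the wrist force passes 120 N, or if a joint passes its speed limit or range.

## Working session

There is one attempt and no reset: what is moved stays moved. The work goes in short steps, Python scripts to look and compute and a tool call to move; the robot and the scene stay as the last step left them, time stands still between calls to the robot, and variables do not carry over. Pictures are saved under pics/ and viewed, at most 10 in all, crops included, and the job is handed in when it is done.

Besides the shell and the picture viewer there is one more tool, called as a command line: name --pt "numbers of a row" for each row, then --argument value for the rest. arm_command: Moves the arm, as the interface text tells. Its arguments: {"type":"object","properties":{"deltas":{"type":"array"}},"required":["deltas"]}

```bash
mkdir -p pics; python3 - <<'E'
from plant import ctrl, vision
import cv2,numpy as np
np.set_printoptions(precision=4,suppress=True)
for n in("side","top"):
    cv2.imwrite(f"pics/{n}0.png",vision.get_image(n)); c=vision.camera_info(n)
    T=np.array(c["camera_from_world"]);print(n,c["fx"],c["fy"],c["cx"],c["cy"],"cam at",-T[:3,:3].T@T[:3,3]);print(T)
s=ctrl.observe();print(s, ctrl.hold_point_z)
E
```

```text
side 440.6801730166368 440.6801730166368 277.82203514185096 211.4433236160817 cam at [ 0.1206 -0.9468  0.9908]
[[ 0.905  -0.4254 -0.0012 -0.5108]
 [-0.2836 -0.6013 -0.747   0.2051]
 [ 0.3171  0.6764 -0.6648  1.2609]
 [ 0.      0.      0.      1.    ]]
top 500.35955619425926 500.35955619425926 282.83310482742314 207.6425180622662 cam at [ 0.2806 -0.0552  1.278 ]
[[ 0.0463 -0.9989 -0.004  -0.063 ]
 [-0.9754 -0.0444 -0.2158  0.5471]
 [ 0.2154  0.0139 -0.9764  1.1882]
 [ 0.      0.      0.      1.    ]]
{'time_s': 0.1, 'joints': array([ 1.0909,  0.2458,  1.5589, -0.    ,  1.3387, -0.1741]), 'joint_vel': array([-0.0014, -0.0026, -0.0021, -0.0003,  0.    ,  0.0006]), 'effort': array([  0.0001, -43.0669, -32.7131,  -0.0002,   0.0028,  -0.    ]), 'tool_pos': array([0.1954, 0.6194, 0.2303]), 'tool_rot': array([-3.1398, -0.0003,  2.8358]), 'force': array([-0.5833, -0.4008,  0.4039]), 'torque': array([ 0.0023, -0.0068,  0.0335]), 'grip_force': 0.0, 'opening': 1.003910950983651} 0.0187
```

View pics/side0.png

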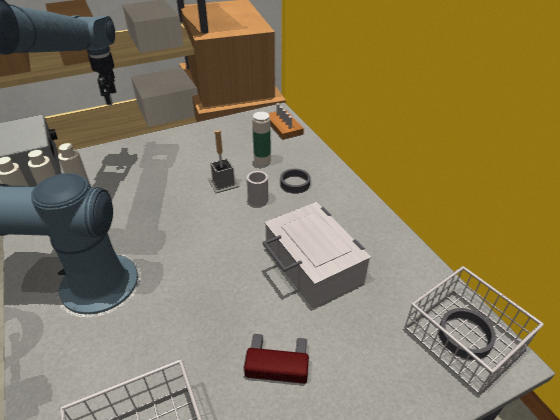

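View pics/top0.png

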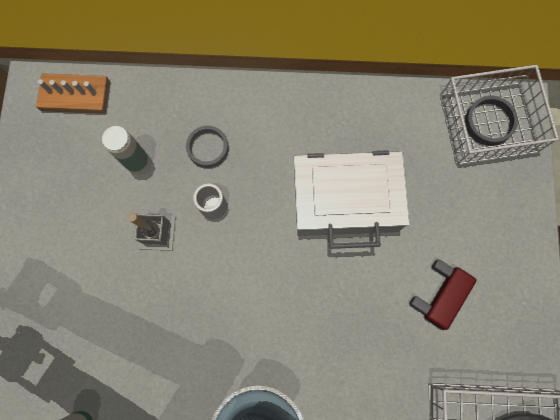

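The side view shows the brush handle at about (219,140), the holder at (222,175), the cup at (257,188) and the tank handle bar at about (282,250). In the top view, the brush tip is at (135,217), the holder rim at (152,230), the cup rim at (208,196), and the handle bar at (354,246) with the tank hinged at the far side. I'll zoom in to measure.

```bash
cat > h.py <<'E'
from plant import ctrl, vision
import cv2,numpy as np
np.set_printoptions(precision=4,suppress=True)
def ray(n,u,v):
    c=vision.camera_info(n);T=np.array(c["camera_from_world"]);R=T[:3,:3]
    return -R.T@T[:3,3], R.T@np.array([(u-c["cx"])/c["fx"],(v-c["cy"])/c["fy"],1])
def plane(n,u,v,z):
    o,d=ray(n,u,v);return o+d*(z-o[2])/d[2]
def proj(n,p):
    c=vision.camera_info(n);q=np.array(c["camera_from_world"])@np.append(p,1)
    return np.array([c["fx"]*q[0]/q[2]+c["cx"],c["fy"]*q[1]/q[2]+c["cy"]])
def tri(a,b):
    (o,d),(p,e)=ray("top",*a),ray("side",*b)
    t=np.linalg.lstsq(np.c_[d,-e],p-o,rcond=None)[0];x,y=o+d*t[0],p+e*t[1]
    return (x+y)/2,np.linalg.norm(x-y)
E
python3 - <<'E'
from h import *
t=cv2.imread("pics/top0.png");s=cv2.imread("pics/side0.png")
def crop(i,x,y,w,h,k): return cv2.resize(i[y:y+h,x:x+w],None,fx=k,fy=k,interpolation=cv2.INTER_CUBIC)
a=crop(t,120,175,130,80,3);a=cv2.copyMakeBorder(a,0,60,0,10,0)   # 300x400
b=crop(t,285,145,130,115,2.6);b=b[:300,:400]; b=cv2.copyMakeBorder(b,0,300-b.shape[0],0,400-b.shape[1],0)
c=crop(s,200,120,80,100,3);c=cv2.copyMakeBorder(c,0,0,0,160,0)
d=crop(s,260,200,120,100,3);d=cv2.copyMakeBorder(d,0,0,0,40,0)
cv2.imwrite("pics/m.png",np.vstack([np.hstack([a,b]),np.hstack([c,d])]))
for n,i in(("top",t),("side",s)):
    hsv=cv2.cvtColor(i,cv2.COLOR_BGR2HSV)
    m=cv2.inRange(hsv,(5,90,60),(22,255,255))
    roi=np.zeros_like(m)
    if n=="top": roi[195:245,120:180]=1
    else: roi[120:190,205:235]=1
    ys,xs=np.nonzero(m*roi);print(n,"wood",xs.min(),xs.max(),ys.min(),ys.max(),cv2.minAreaRect(np.c_[xs,ys].astype(np.float32)))
# cup rim bright contour
g=cv2.cvtColor(t,cv2.COLOR_BGR2GRAY)
m=((g>190)*255).astype(np.uint8);m[:, :190]=0;m[:,230:]=0;m[:180]=0;m[220:]=0
ys,xs=np.nonzero(m);e=cv2.minEnclosingCircle(np.c_[xs,ys].astype(np.float32));print("cup",e,len(xs))
for u,v in((208,196),):print(plane("top",u,v,.1))
print("holder",[plane("top",*p,.08) for p in((152,229),)])
E
```

```text
top wood 128 140 213 224 ((133.09483337402344, 219.387939453125), (13.91848373413086, 9.060144424438477), 66.80140686035156)
side wood 215 221 131 153 ((218.54437255859375, 141.8771209716797), (22.43351936340332, 4.498388290405273), 83.2901611328125)
cup ((207.44775390625, 197.1641845703125), 13.98421859741211) 258
[0.5611 0.1442 0.1   ]
holder [array([0.4773, 0.2772, 0.08  ])]
```

View pics/m.png

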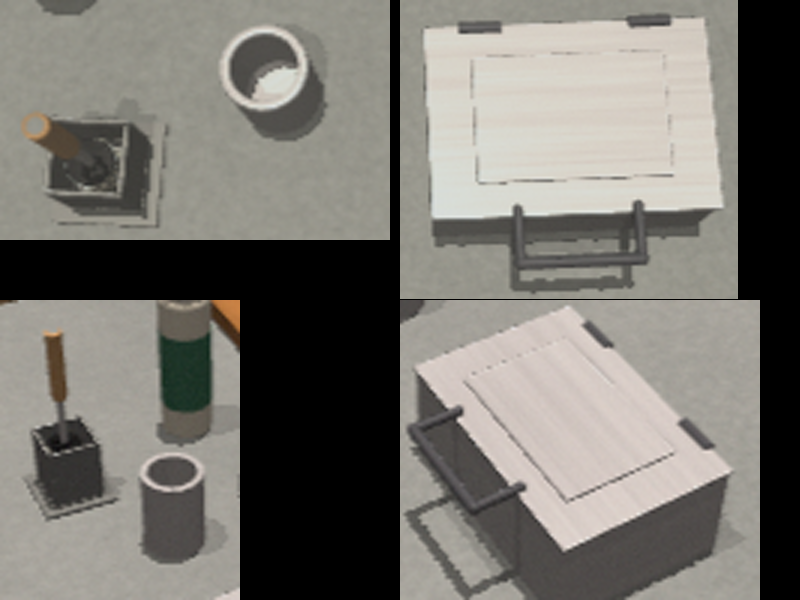

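```bash
python3 - <<'E'
from h import *
print("tip top",plane("top",132.3,217,.223),"side",plane("side",218,131.9,.223),tri((132.3,217),(218,131.9)))
print("handle low side",plane("side",219.7,153.3,.142))
print("cup top",plane("top",208.2,197.6,.1),"side",plane("side",200+172/3,120+172/3,.1))
H=[(52,120),(132,122),(127,198),(44,193)]
C=[plane("top",120+u/3,175+v/3,.08) for u,v in H];print("holder",C,np.mean(C,0))
S=[(33,134),(75,122),(102,149),(62,164)]
C=[plane("side",200+u/3,120+v/3,.08) for u,v in S];print("holder side",np.mean(C,0))
L=[(24,30),(304,17),(323,208),(33,217)]
C=[plane("top",285+u/2.6,145+v/2.6,.111) for u,v in L];print("lid",C,np.mean(C,0),"w",np.linalg.norm(C[1]-C[0]),"d",np.linalg.norm(C[1]-C[2]))
b=[plane("top",285+u/2.6,145+v/2.6,.111) for u,v in((120,262),(245,258))];print("bar",b,np.mean(b,0))
hg=np.mean([C[0],C[1]],0);fr=np.mean([C[2],C[3]],0);print("hinge",hg,"dir",np.degrees(np.arctan2(*(hg-fr)[1::-1])),"bar-hinge",np.linalg.norm(np.mean(b,0)-hg))
b=[plane("side",260+u/3,200+v/3,.111) for u,v in((13,131),(76,207))];print("bar side",b,np.mean(b,0))
s=ctrl.observe();print(s["tool_pos"],s["time_s"])
E
```

```text
tip top [0.478  0.2827 0.223 ] side [0.4763 0.2744 0.223 ] (array([0.4793, 0.2847, 0.2165]), np.float64(8.544918699653592e-05))
handle low side [0.4732 0.2705 0.142 ]
cup top [0.5571 0.1434 0.1   ] side [0.5565 0.1433 0.1   ]
holder [array([0.5103, 0.3167, 0.08  ]), array([0.5116, 0.2513, 0.08  ]), array([0.4491, 0.2492, 0.08  ]), array([0.4501, 0.3166, 0.08  ])] [0.4803 0.2834 0.08  ]
holder side [0.4791 0.2727 0.08  ]
lid [array([ 0.6671, -0.0605,  0.111 ]), array([ 0.6917, -0.3232,  0.111 ]), array([ 0.5096, -0.3395,  0.111 ]), array([ 0.4892, -0.076 ,  0.111 ])] [ 0.5894 -0.1998  0.111 ] w 0.26385170325480317 d 0.18287001628503388
bar [array([ 0.4516, -0.1562,  0.111 ]), array([ 0.4604, -0.2688,  0.111 ])] [ 0.456  -0.2125  0.111 ]
hinge [ 0.6794 -0.1918  0.111 ] dir 5.0692716467336885 bar-hinge 0.22434248153938813
bar side [array([ 0.4492, -0.1574,  0.111 ]), array([ 0.4616, -0.2652,  0.111 ])] [ 0.4554 -0.2113  0.111 ]
[0.1954 0.6194 0.2303] 0.1
```

The manual's scale: shifts go in shares of 800 mm and turns go in shares of 180 degrees. Converting my numbers, -0.16 m is -0.2, 0.135 m is 0.1688.

arm_command --pt "0.0375 -0.0375 0.0375 0 0 0 -1" --pt "0.075 -0.075 0.0625 0 0 0 -1" --pt "0.1063 -0.1188 0.075 0 0 0 -1" --pt "0.1375 -0.1625 0.075 0 0 0 -1" --pt "0.1688 -0.2 0.075 0 0 0 -1"

```text
time_s: 0.52
tool_pos: [0.3218, 0.4708, 0.2921]
tool_rot: [3.14, 0.001, 2.837]
force: [1.4, 1.2, 0.4]
opening: 0.999
grip_force: 0.0
```

Scaled: -0.145 m is -0.1813, -0.12 m is -0.15.

arm_command --pt "0.0313 -0.0375 0 0 0 0 -1" --pt "0.0625 -0.075 0 0 0 0 -1" --pt "0.0938 -0.1125 0 0 0 0 -1" --pt "0.125 -0.15 0 0 0 0 -1" --pt "0.15 -0.1813 0 0 0 0 -1"

```text
time_s: 0.93
tool_pos: [0.4421, 0.3248, 0.2905]
tool_rot: [-3.141, -0.0, 2.835]
force: [0.1, 0.5, -0.4]
opening: 1.001
grip_force: 0.0
```

Scaled: -0.085 m is -0.1063, -0.033 m is -0.0413.

arm_command --pt "0.035 -0.0413 0 0 0 0 -1" --pt "0.035 -0.0413 0 0 0 0 -1" --pt "0.035 -0.0413 -0.0375 0 0 0 -1" --pt "0.035 -0.0413 -0.075 0 0 0 -1" --pt "0.035 -0.0413 -0.1063 0 0 0 -1"

```text
time_s: 1.35
tool_pos: [0.4684, 0.2937, 0.2039]
tool_rot: [-3.141, -0.001, 2.835]
force: [-0.6, -0.1, -1.1]
opening: 1.0
grip_force: 0.0
```

arm_command --pt "0 0 -0.0188 0 0 0 -1" --pt "0 0 -0.0313 0 0 0 -1" --pt "0 0 -0.0313 0 0 0 -1"

```text
time_s: 1.6
tool_pos: [0.4672, 0.2936, 0.1781]
tool_rot: [-3.138, -0.004, 2.836]
force: [-1.0, 0.0, 0.3]
opening: 0.997
grip_force: 0.0
```

```bash
python3 - <<'E'
from h import *
t=vision.get_image("top");s=vision.get_image("side")
k=lambda i,x,y:cv2.resize(i[y:y+130,x:x+130],(400,400),interpolation=cv2.INTER_CUBIC)
cv2.imwrite("pics/g.png",np.hstack([k(t,90,150),k(s,170,90)]))
o=ctrl.observe();print(o["tool_pos"],o["force"])
E
```

```text
[0.4692 0.2943 0.1814] [ 0.7028 -0.2696  0.1503]
```

View pics/g.png

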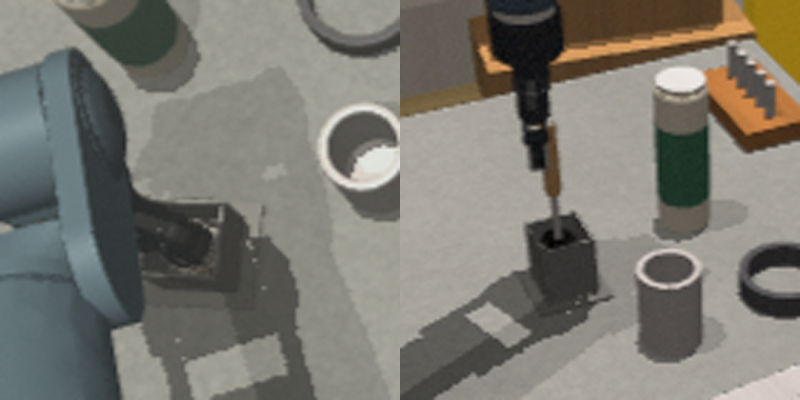

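The picture shows the fingers around the handle in the side view, left of centre, with the far finger at crop (540,150). That matches the measured shortfall of about 10 mm in x and 12 mm in y, so I'll correct it and then grip.

Scaled: -0.012 m is -0.015, 0.01 m is 0.0125.

arm_command --pt "0.0125 -0.015 0 0 0 0 -1" --pt "0.0125 -0.015 0 0 0 0 -1" --pt "0.0125 -0.015 0 0 0 0 0" --pt "0.0125 -0.015 0 0 0 0 1" --pt "0.0125 -0.015 0 0 0 0 1"

```text
time_s: 2.12
tool_pos: [0.479, 0.2824, 0.1815]
tool_rot: [3.141, 0.001, 2.836]
force: [-0.2, 0.9, 1.0]
opening: 0.605
grip_force: 0.0
```

arm_command --pt "0 0 0 0 0 0 1" --pt "0 0 0 0 0 0 1" --pt "0 0 0 0 0 0 1" --pt "0 0 0 0 0 0 1" --pt "0 0 0 0 0 0 1"

```text
time_s: 2.53
tool_pos: [0.479, 0.2821, 0.181]
tool_rot: [3.141, 0.0, 2.836]
force: [0.7, 0.8, 1.1]
opening: 0.218
grip_force: 58.7
```

Scaled: 0.135 m is 0.1688, 0.11 m is 0.1375.

arm_command --pt "0 0 0.025 0 0 0 1" --pt "0 0 0.0625 0 0 0 1" --pt "0 0 0.1 0 0 0 1" --pt "0 0 0.1375 0 0 0 1" --pt "0 0 0.1688 0 0 0 1"

```text
time_s: 2.95
tool_pos: [0.479, 0.2819, 0.3178]
tool_rot: [3.141, 0.001, 2.836]
force: [0.4, 0.9, -0.7]
opening: 0.219
grip_force: 58.7
```

Scaled: 0.005 m is 0.0063.

arm_command --pt "0 0 0.0063 0 0 0 1" --pt "0 0 0.0063 0 0 0 1"

```text
time_s: 3.12
tool_pos: [0.4797, 0.2822, 0.3226]
tool_rot: [3.139, 0.003, 2.836]
force: [-0.8, 1.0, -1.2]
opening: 0.221
grip_force: 58.6
```

```bash
python3 - <<'E'
from h import *
o=ctrl.observe();p=o["tool_pos"];print(p,o["opening"],o["grip_force"])
t=vision.get_image("top");s=vision.get_image("side")
# brush axis expected: TCP xy, end at z = tcpz-.176
e=np.array([p[0],p[1],p[2]-.176]);
for z in(0,.07,.13):print(z,"top",proj("top",e+[0,0,z]),"side",proj("side",e+[0,0,z]))
k=lambda i,x,y:cv2.resize(i[y:y+130,x:x+130],(400,400),interpolation=cv2.INTER_CUBIC)
cv2.imwrite("pics/l.png",np.hstack([k(t,90,150),k(s,155,50)]))
E
```

```text
[0.4797 0.2822 0.3226] 0.22105598588727907 58.644695417024195
0 top [142.4518 222.8301] side [220.2299 149.9471]
0.07 top [133.4712 216.8148] side [218.3686 132.2019]
0.13 top [124.8206 211.0205] side [216.676 116.066]
```

View pics/l.png

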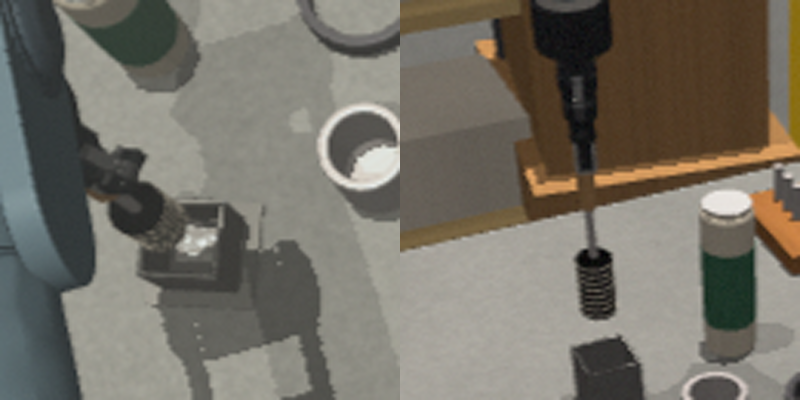

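Lifted brush: the bristle head in the side view ends at about pixel (219,151) against an expected (220,150). The top view puts it about 1–2 px towards the robot, so it's upright within about 3 mm. Next I'll move over the cup.

Scaled: -0.139 m is -0.1738, -0.12 m is -0.15.

arm_command --pt "0.0225 -0.0388 0 0 0 0 1" --pt "0.045 -0.0775 0 0 0 0 1" --pt "0.0675 -0.1163 0 0 0 0 1" --pt "0.0875 -0.15 0 0 0 0 1" --pt "0.1 -0.1738 0 0 0 0 1"

```text
time_s: 3.63
tool_pos: [0.559, 0.1404, 0.3175]
tool_rot: [-3.139, -0.005, 2.834]
force: [0.3, 0.4, -1.1]
opening: 0.219
grip_force: 58.8
```

Scaled: -0.015 m is -0.0188.

arm_command --pt "0 0 0 0 0 0 1" --pt "0 0 0 0 0 0 1" --pt "0 0 -0.0188 0 0 0 1"

```text
time_s: 3.88
tool_pos: [0.5595, 0.1434, 0.3069]
tool_rot: [3.14, 0.002, 2.836]
force: [0.2, 0.1, -0.5]
opening: 0.217
grip_force: 58.8
```

```bash
python3 - <<'E'
from h import *
o=ctrl.observe();p=o["tool_pos"];print(p,o["force"])
t=vision.get_image("top");s=vision.get_image("side")
e=np.array([p[0],p[1],p[2]-.176]);
for z in(0,.07):print(z,"top",proj("top",e+[0,0,z]),"side",proj("side",e+[0,0,z]))
k=lambda i,x,y:cv2.resize(i[y:y+80,x:x+80],(400,400),interpolation=cv2.INTER_CUBIC)
cv2.imwrite("pics/c.png",np.hstack([k(t,165,150),k(s,215,130)]))
E
```

```text
[0.5595 0.1434 0.3069] [ 0.2304  0.0776 -0.4745]
0 top [206.3245 193.5434] side [257.8744 169.5668]
0.07 top [201.5078 185.8976] side [257.1856 151.7376]
```

View pics/c.png

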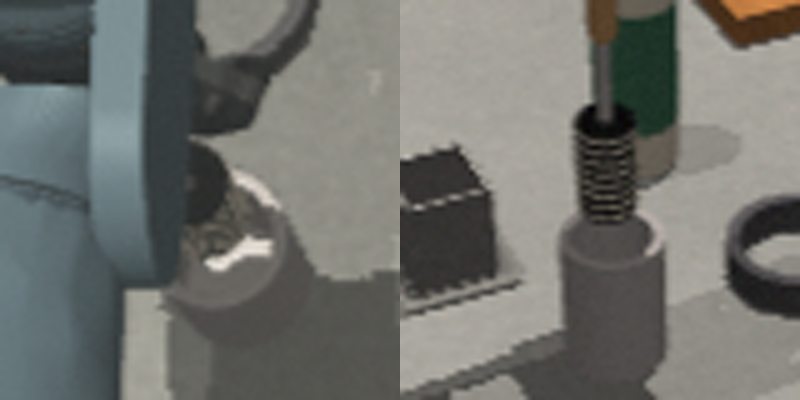

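The top view shows the black head top centred near (201,186). In the side view the head is at u≈256 and the cup at u≈257.7, so the brush sits about 3–4 mm to the -x/+y side. I'll correct by (+3, −2) mm and enter gently.

arm_command --pt "0.0038 -0.0025 0 0 0 0 1" --pt "0.0038 -0.0025 -0.015 0 0 0 1" --pt "0.0038 -0.0025 -0.03 0 0 0 1" --pt "0.0038 -0.0025 -0.045 0 0 0 1" --pt "0.0038 -0.0025 -0.06 0 0 0 1"

```text
time_s: 4.4
tool_pos: [0.5615, 0.1411, 0.2561]
tool_rot: [-3.141, -0.001, 2.836]
force: [0.4, -0.2, -1.0]
opening: 0.221
grip_force: 58.8
```

Scaled: -0.066 m is -0.0825, -0.058 m is -0.0725.

arm_command --pt "0 0 -0.0188 0 0 0 1" --pt "0 0 -0.0375 0 0 0 1" --pt "0 0 -0.0563 0 0 0 1" --pt "0 0 -0.0725 0 0 0 1" --pt "0 0 -0.0825 0 0 0 1"

```text
time_s: 4.82
tool_pos: [0.5608, 0.141, 0.1891]
tool_rot: [-3.14, -0.003, 2.836]
force: [0.1, 0.2, -1.9]
opening: 0.225
grip_force: 58.9
```

arm_command --pt "0 0 0 0 0 0 1" --pt "0 0 0 0 0 0 1"

```text
time_s: 4.98
tool_pos: [0.5618, 0.141, 0.1915]
tool_rot: [-3.141, -0.001, 2.836]
force: [-0.0, -0.5, -0.8]
opening: 0.219
grip_force: 58.8
```

```bash
python3 - <<'E'
from h import *
o=ctrl.observe();p=o["tool_pos"];print(p,o["force"])
s=vision.get_image("side")
for z in(.068,.133,.137):print(z,"side",proj("side",[p[0],p[1],p[2]-.176+z]))
hsv=cv2.cvtColor(s,cv2.COLOR_BGR2HSV)
m=cv2.inRange(hsv,(5,90,40),(22,255,255));m[:,:245]=0;m[:,270:]=0;m[:100]=0;m[190:]=0
for v in np.nonzero(m.any(1))[0]:x=np.nonzero(m[v])[0];print(v,x.min(),x.max(),end="; ")
E
```

```text
[0.5618 0.141  0.1915] [-0.0443 -0.5379 -0.7753]
0.068 side [259.2264 181.2284]
0.133 side [258.6426 165.4151]
0.137 side [258.6056 164.4109]
100 269 269; 101 269 269; 102 269 269; 103 269 269; 104 269 269; 113 269 269; 114 269 269; 115 269 269; 116 269 269; 117 269 269; 157 255 255; 158 255 260; 159 255 260; 160 255 260; 161 255 260; 162 255 260; 163 256 260; 164 256 260; 165 256 260; 166 256 259; 167 257 258;
```

Handle's lower edge is at v≈166, as expected for a brush end about 15 mm above the table. I'll go 4 mm deeper, then stroke.

Scaled: 0.035 m is 0.0438, 0.015 m is 0.0188.

arm_command --pt "0 0 -0.005 0 0 0 1" --pt "0 0 -0.005 0 0 0 1" --pt "0 0 -0.005 0 0 0 1" --pt "0 0 0.0188 0 0 0 1" --pt "0 0 0.0438 0 0 0 1"

```text
time_s: 5.45
tool_pos: [0.561, 0.1409, 0.226]
tool_rot: [-3.14, -0.003, 2.836]
force: [0.1, 0.4, -1.3]
opening: 0.223
grip_force: 58.8
```

Scaled: -0.018 m is -0.0225, 0.017 m is 0.0213.

arm_command --pt "0 0 0.0213 0 0 0 1" --pt "0 0 0.0213 0 0 0 1" --pt "0 0 0.0213 0 0 0 1" --pt "0 0 0 0 0 0 1" --pt "0 0 -0.0225 0 0 0 1"

```text
time_s: 5.87
tool_pos: [0.5622, 0.141, 0.2083]
tool_rot: [3.141, 0.001, 2.836]
force: [-0.2, 0.1, -1.6]
opening: 0.221
grip_force: 58.8
```

```bash
python3 -c "
from h import *
o=ctrl.observe();print(o['time_s'],o['tool_pos'],o['force'])"
```

```text
5.8667 [0.5622 0.141  0.2083] [-0.1542  0.1491 -1.6341]
```

Scaled: -0.021 m is -0.0263, 0.02 m is 0.025.

arm_command --pt "0 0 -0.0263 0 0 0 1" --pt "0 0 -0.0263 0 0 0 1" --pt "0 0 -0.0263 0 0 0 1" --pt "0 0 0 0 0 0 1" --pt "0 0 0.025 0 0 0 1"

```text
time_s: 6.28
tool_pos: [0.5605, 0.1409, 0.2269]
tool_rot: [-3.14, -0.005, 2.836]
force: [-0.1, 1.4, -0.6]
opening: 0.221
grip_force: 58.9
```

Scaled: -0.02 m is -0.025, 0.016 m is 0.02.

arm_command --pt "0 0 0.02 0 0 0 1" --pt "0 0 0.02 0 0 0 1" --pt "0 0 0.02 0 0 0 1" --pt "0 0 0 0 0 0 1" --pt "0 0 -0.025 0 0 0 1"

```text
time_s: 6.7
tool_pos: [0.5622, 0.141, 0.2084]
tool_rot: [3.141, 0.001, 2.836]
force: [0.7, 0.4, -1.6]
opening: 0.216
grip_force: 58.9
```

arm_command --pt "0 0 -0.025 0 0 0 1" --pt "0 0 -0.025 0 0 0 1" --pt "0 0 -0.025 0 0 0 1" --pt "0 0 -0.025 0 0 0 1"

```text
time_s: 7.03
tool_pos: [0.5615, 0.1409, 0.1881]
tool_rot: [-3.141, -0.002, 2.836]
force: [-0.4, -0.4, -1.5]
opening: 0.216
grip_force: 58.9
```

Scaled: 0.133 m is 0.1663, 0.11 m is 0.1375.

arm_command --pt "0 0 0.025 0 0 0 1" --pt "0 0 0.0625 0 0 0 1" --pt "0 0 0.1 0 0 0 1" --pt "0 0 0.1375 0 0 0 1" --pt "0 0 0.1663 0 0 0 1"

```text
time_s: 7.45
tool_pos: [0.5625, 0.141, 0.3254]
tool_rot: [3.14, 0.003, 2.836]
force: [-0.1, -0.6, -1.1]
opening: 0.222
grip_force: 58.9
```

Scaled: 0.12 m is 0.15, 0.093 m is 0.1163.

arm_command --pt "0 0 0 0 0 0 1" --pt "-0.0225 0.0388 0 0 0 0 1" --pt "-0.045 0.0775 0 0 0 0 1" --pt "-0.0675 0.1163 0 0 0 0 1" --pt "-0.085 0.15 0 0 0 0 1"

```text
time_s: 7.87
tool_pos: [0.4923, 0.2623, 0.3209]
tool_rot: [-3.141, -0.001, 2.836]
force: [-0.4, 0.2, -1.0]
opening: 0.216
grip_force: 59.0
```

Scaled: 0.02 m is 0.025, -0.012 m is -0.015.

arm_command --pt "-0.015 0.025 0 0 0 0 1" --pt "-0.015 0.025 0 0 0 0 1" --pt "-0.015 0.025 0 0 0 0 1"

```text
time_s: 8.12
tool_pos: [0.4811, 0.2816, 0.3211]
tool_rot: [-3.141, -0.001, 2.838]
force: [0.7, -0.5, -1.3]
opening: 0.219
grip_force: 59.1
```

```bash
python3 - <<'E'
from h import *
t=vision.get_image("top");s=vision.get_image("side")
o=ctrl.observe();p=o["tool_pos"];print(p,o["time_s"])
for z in(0,.07):print(z,"top",proj("top",[p[0],p[1],p[2]-.176+z]),"side",proj("side",[p[0],p[1],p[2]-.176+z]))
print("cup rim side expect",proj("side",[.557,.1434,.1]))
k=lambda i,x,y:cv2.resize(i[y:y+100,x:x+100],(400,400),interpolation=cv2.INTER_CUBIC)
cv2.imwrite("pics/r.png",np.hstack([k(t,120,165),k(s,185,115)]))
E
```

```text
[0.4821 0.2804 0.3213] 8.2167
0 top [143.5048 221.9511] side [221.1091 150.3835]
0.07 top [134.6057 215.8906] side [219.2764 132.6579]
cup rim side expect [257.4671 177.2734]
```

View pics/r.png

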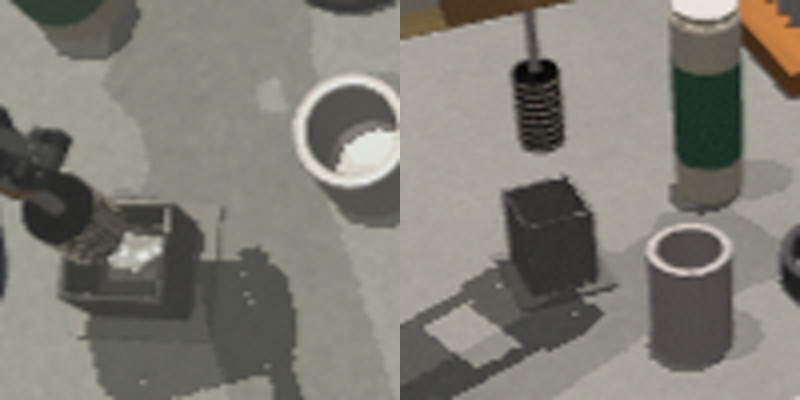

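Head bottom in the side view is at u≈220. The holder rim centre reads about (222.3,166) in the side view and (150,228) in the top view. I'll reduce those to a position.

```bash
python3 - <<'E'
from h import *
print(plane("top",150.3,228,.08),plane("side",222.3,165.8,.08),tri((150.3,228),(222.3,165.8)),proj("side",[.48,.2825,.08]))
# brush head: top disc centre top view (60,207)/4, side (535,70)
print(tri((120+60/4,165+205/4),(185+135/4,115+68/4)), tri((120+104/4,165+238/4),(185+141/4,115+143/4)))
E
```

```text
[0.4796 0.2816 0.08  ] [0.4811 0.2819 0.08  ] (array([0.4802, 0.2814, 0.0804]), np.float64(0.0014312990743316936)) [221.9492 165.7878]
(array([0.4802, 0.2782, 0.2196]), np.float64(0.0006423568440032597)) (array([0.4761, 0.2725, 0.1501]), np.float64(0.0010571751911153814))
```

Scaled: -0.098 m is -0.1225, -0.083 m is -0.1038.

arm_command --pt "0 0 -0.0313 0 0 0 1" --pt "0 0 -0.0625 0 0 0 1" --pt "0 0 -0.085 0 0 0 1" --pt "0 0 -0.1038 0 0 0 1" --pt "0 0 -0.1225 0 0 0 1"

```text
time_s: 8.63
tool_pos: [0.4824, 0.2796, 0.2224]
tool_rot: [-3.141, -0.001, 2.834]
force: [-0.7, -0.3, -0.8]
opening: 0.216
grip_force: 59.1
```

Scaled: -0.039 m is -0.0488, -0.038 m is -0.0475.

arm_command --pt "0 0 -0.0188 0 0 0 1" --pt "0 0 -0.035 0 0 0 1" --pt "0 0 -0.045 0 0 0 1" --pt "0 0 -0.0475 0 0 0 1" --pt "0 0 -0.0488 0 0 0 1"

```text
time_s: 9.05
tool_pos: [0.4822, 0.2806, 0.1845]
tool_rot: [-3.141, -0.0, 2.835]
force: [-0.3, 0.8, -0.9]
opening: 0.216
grip_force: 59.0
```

Scaled: -0.002 m is -0.0025.

arm_command --pt "0 0 -0.0025 0 0 0 1" --pt "0 0 -0.0025 0 0 0 0.4" --pt "0 0 -0.0025 0 0 0 0" --pt "0 0 -0.0025 0 0 0 -0.5" --pt "0 0 -0.0025 0 0 0 -1"

```text
time_s: 9.47
tool_pos: [0.4823, 0.2812, 0.1836]
tool_rot: [3.141, 0.001, 2.836]
force: [-0.2, -0.3, 0.6]
opening: 0.714
grip_force: 0.0
```

arm_command --pt "0 0 0 0 0 0 -1" --pt "0 0 0 0 0 0 -1" --pt "0 0 0 0 0 0 -1" --pt "0 0 0 0 0 0 -1" --pt "0 0 0 0 0 0 -1"

```text
time_s: 9.88
tool_pos: [0.482, 0.281, 0.1829]
tool_rot: [-3.142, -0.0, 2.836]
force: [-0.5, -0.7, 0.4]
opening: 1.002
grip_force: 0.0
```

Scaled: 0.13 m is 0.1625, 0.1 m is 0.125.

arm_command --pt "0 0 0.0188 0 0 0 -1" --pt "0 0 0.05 0 0 0 -1" --pt "0 0 0.0875 0 0 0 -1" --pt "0 0 0.125 0 0 0 -1" --pt "0 0 0.1625 0 0 0 -1"

```text
time_s: 10.3
tool_pos: [0.4817, 0.2809, 0.3141]
tool_rot: [-3.141, -0.0, 2.836]
force: [0.8, -0.5, 0.3]
opening: 1.004
grip_force: 0.0
```

Scaled: -0.155 m is -0.1938, -0.12 m is -0.15, -24 degrees is -0.1333.

arm_command --pt "0 -0.025 0 0 0 -0.0222 -1" --pt "0 -0.0625 0 0 0 -0.05 -1" --pt "-0.0038 -0.1063 0 0 0 -0.0778 -1" --pt "-0.0063 -0.15 0 0 0 -0.1056 -0.5" --pt "-0.01 -0.1938 0 0 0 -0.1333 0"

```text
time_s: 10.72
tool_pos: [0.4736, 0.1247, 0.3129]
tool_rot: [3.141, 0.0, 2.414]
force: [0.0, -0.7, -0.4]
opening: 0.751
grip_force: 0.0
```

Scaled: -0.175 m is -0.2188, -0.14 m is -0.175, -25 degrees is -0.1389.

arm_command --pt "0 -0.0438 0 0 0 -0.0278 0" --pt "-0.0025 -0.0875 0 0 0 -0.0556 0" --pt "-0.0063 -0.1313 0 0 0 -0.0833 0" --pt "-0.0088 -0.175 0 0 0 -0.1111 0" --pt "-0.0125 -0.2188 0 0 0 -0.1389 0"

```text
time_s: 11.13
tool_pos: [0.4636, -0.0506, 0.313]
tool_rot: [3.141, 0.0, 1.976]
force: [0.0, -0.4, 0.2]
opening: 0.499
grip_force: 0.0
```

Scaled: -0.15 m is -0.1875, -0.13 m is -0.1625, -18.4 degrees is -0.1022.

arm_command --pt "0 -0.0438 0 0 0 -0.0278 0" --pt "-0.0025 -0.0875 0 0 0 -0.0556 0" --pt "-0.0038 -0.125 0 0 0 -0.0778 0" --pt "-0.0063 -0.1625 0 0 0 -0.1022 0" --pt "-0.01 -0.1875 0 0 0 -0.1022 0"

```text
time_s: 11.55
tool_pos: [0.4555, -0.2015, 0.3129]
tool_rot: [-3.142, 0.0, 1.655]
force: [0.4, 0.5, 0.1]
opening: 0.499
grip_force: 0.0
```

```bash
python3 - <<'E'
from h import *
s=vision.get_image("side");t=vision.get_image("top")
o=ctrl.observe();print(o["time_s"],o["tool_pos"],o["tool_rot"],o["joints"],o["opening"])
k=lambda i,x,y,w:cv2.resize(i[y:y+w,x:x+w],(400,400),interpolation=cv2.INTER_CUBIC)
cv2.imwrite("pics/b.png",np.hstack([k(t,100,150,130),k(s,200,130,200)]))
for p in([.48,.2815,.225],[.48,.2815,.09]):print(proj("top",p),proj("side",p))
E
```

```text
11.65 [ 0.4554 -0.2014  0.3127] [-3.1411  0.0001  1.6554] [-0.6443 -0.1791  1.8446 -0.0004  1.4764 -0.7288] 0.4956794395538114
[132.6674 215.927 ] [218.2947 130.0909]
[149.2808 227.093 ] [221.8021 163.6103]
```

View pics/b.png

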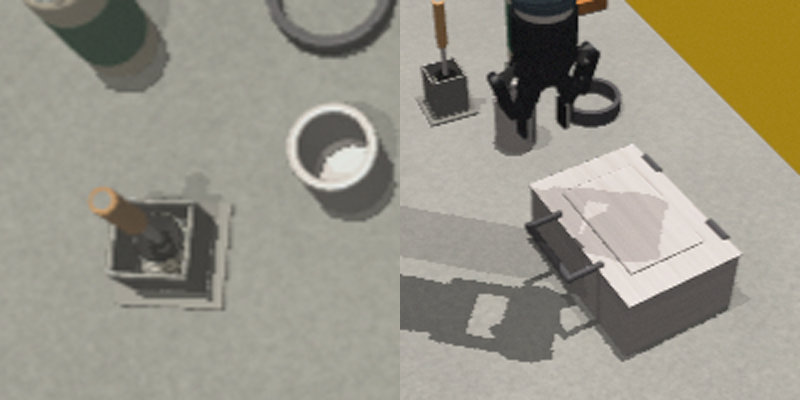

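The brush stands upright in its holder, with the tip at about (133,215) against (132.7,215.9) expected, and the cup is unmoved. The gripper is above the tank handle, fingers across the bar. I'll descend onto it.

Scaled: -0.155 m is -0.1938, -0.13 m is -0.1625.

arm_command --pt "0 -0.0125 -0.0375 0 0 0 0" --pt "0 -0.0125 -0.0813 0 0 0 0" --pt "0 -0.0125 -0.125 0 0 0 0" --pt "0 -0.0125 -0.1625 0 0 0 0" --pt "0 -0.0125 -0.1938 0 0 0 0"

```text
time_s: 12.07
tool_pos: [0.4553, -0.2073, 0.1554]
tool_rot: [-3.14, -0.002, 1.66]
force: [0.3, -0.2, -1.3]
opening: 0.5
grip_force: 0.0
```

Scaled: -0.06 m is -0.075, -0.048 m is -0.06.

arm_command --pt "0 0 -0.015 0 0 0 0" --pt "0 0 -0.03 0 0 0 0" --pt "0 0 -0.045 0 0 0 0" --pt "0 0 -0.06 0 0 0 0" --pt "0 0 -0.075 0 0 0 0"

```text
time_s: 12.48
tool_pos: [0.4568, -0.2094, 0.0981]
tool_rot: [3.14, 0.002, 1.66]
force: [0.8, -0.4, 0.3]
opening: 0.498
grip_force: 0.0
```

Scaled: -0.005 m is -0.0063.

arm_command --pt "0 0 -0.0063 0 0 0 0" --pt "0 0 -0.0063 0 0 0 0"

```text
time_s: 12.65
tool_pos: [0.4554, -0.2086, 0.0917]
tool_rot: [-3.14, -0.001, 1.659]
force: [1.0, -0.7, 0.7]
opening: 0.501
grip_force: 0.0
```

arm_command --pt "0 0 0 0 0 0 0.5" --pt "0 0 0 0 0 0 0.7" --pt "0 0 0 0 0 0 0.8" --pt "0 0 0 0 0 0 1" --pt "0 0 0 0 0 0 1"

```text
time_s: 13.07
tool_pos: [0.4542, -0.2096, 0.0937]
tool_rot: [-3.136, 0.0, 1.661]
force: [-11.8, -1.1, 7.6]
opening: 0.112
grip_force: 58.5
```

arm_command --pt "0 0 0 0 0 0 1" --pt "0 0 0 0 0 0 1" --pt "0 0 0 0 0 0 1"

```text
time_s: 13.32
tool_pos: [0.4542, -0.2096, 0.0937]
tool_rot: [-3.136, 0.0, 1.66]
force: [-10.8, -0.8, 7.4]
opening: 0.114
grip_force: 58.5
```

```bash
python3 - <<'E'
from h import *
o=ctrl.observe();p=o["tool_pos"];print(p,o["force"],o["opening"],o["grip_force"])
# arc deltas relative to closed, radius 225mm, in tank dir 5.1deg
a=np.radians(5.1)
for d in range(0,61,5):
    q=np.radians(d);r=.225*(1-np.cos(q));print(d,np.round([r*np.cos(a),r*np.sin(a),.225*np.sin(q)],4))
E
```

```text
[ 0.4542 -0.2096  0.0937] [-10.7983  -0.8085   7.4187] 0.11359969200307647 58.46787214279175
0 [0. 0. 0.]
5 [0.0009 0.0001 0.0196]
10 [0.0034 0.0003 0.0391]
15 [0.0076 0.0007 0.0582]
20 [0.0135 0.0012 0.077 ]
25 [0.021  0.0019 0.0951]
30 [0.03   0.0027 0.1125]
35 [0.0405 0.0036 0.1291]
40 [0.0524 0.0047 0.1446]
45 [0.0656 0.0059 0.1591]
50 [0.0801 0.0071 0.1724]
55 [0.0956 0.0085 0.1843]
60 [0.1121 0.01   0.1949]
```

Scaled: 0.039 m is 0.0488, 0.03 m is 0.0375.

arm_command --pt "-0.0013 0 0.0075 0 0 0 1" --pt "-0.0013 0 0.0175 0 0 0 1" --pt "0 0 0.0275 0 0 0 1" --pt "0.0013 0 0.0375 0 0 0 1" --pt "0.0025 0 0.0488 0 0 0 1"

```text
time_s: 13.73
tool_pos: [0.4585, -0.2092, 0.1328]
tool_rot: [3.14, 0.001, 1.659]
force: [1.0, -3.2, -4.8]
opening: 0.116
grip_force: 58.4
```

Scaled: 0.056 m is 0.07, 0.013 m is 0.0163.

arm_command --pt "0.0025 0 0.0144 0 0 0 1" --pt "0.0063 0 0.0288 0 0 0 1" --pt "0.0113 0.0013 0.0425 0 0 0 1" --pt "0.0163 0.0013 0.0563 0 0 0 1" --pt "0.0219 0.0019 0.07 0 0 0 1"

```text
time_s: 14.15
tool_pos: [0.4769, -0.2076, 0.1892]
tool_rot: [3.138, 0.001, 1.659]
force: [8.2, -5.1, -8.7]
opening: 0.111
grip_force: 58.6
```

Scaled: 0.0495 m is 0.0619, 0.021 m is 0.0263.

arm_command --pt "0.0075 0 0.0131 0 0 0 1" --pt "0.015 0.0013 0.0263 0 0 0 1" --pt "0.0231 0.0019 0.0388 0 0 0 1" --pt "0.0319 0.0025 0.0506 0 0 0 1" --pt "0.0413 0.0038 0.0619 0 0 0 1"

```text
time_s: 14.57
tool_pos: [0.5084, -0.2049, 0.2384]
tool_rot: [-3.14, 0.001, 1.659]
force: [-0.8, -7.5, -4.9]
opening: 0.114
grip_force: 58.3
```

Scaled: 0.0435 m is 0.0544, 0.001 m is 0.0013.

arm_command --pt "0.01 0.0013 0.0113 0 0 0 1" --pt "0.02 0.0019 0.0219 0 0 0 1" --pt "0.0313 0.0025 0.0313 0 0 0 1" --pt "0.0425 0.0038 0.0406 0 0 0 1" --pt "0.0544 0.005 0.0494 0 0 0 1"

```text
time_s: 14.98
tool_pos: [0.5516, -0.2012, 0.2787]
tool_rot: [-3.138, 0.002, 1.659]
force: [-4.9, -6.5, 3.1]
opening: 0.115
grip_force: 58.4
```

Scaled: 0.016 m is 0.02, 0.0105 m is 0.0131.

arm_command --pt "0.0063 0.0006 0.0044 0 0 0 1" --pt "0.0125 0.0013 0.0088 0 0 0 1" --pt "0.02 0.0019 0.0131 0 0 0 1" --pt "0.02 0.0019 0.0131 0 0 0 1" --pt "0.02 0.0019 0.0131 0 0 0 1"

```text
time_s: 15.4
tool_pos: [0.5681, -0.1998, 0.2896]
tool_rot: [-3.141, 0.002, 1.659]
force: [-3.8, -5.1, 4.0]
opening: 0.111
grip_force: 59.9
```

```bash
python3 - <<'E'
from h import *
s=vision.get_image("side");t=vision.get_image("top")
o=ctrl.observe();p=o["tool_pos"];print(o["time_s"],p,o["force"],o["opening"],o["grip_force"],np.abs(o["joint_vel"]).max())
b=p+[0,0,.0187];hg=np.array([.6794,-.1918,.111]);d=hg-b
print("lid deg",np.degrees(np.arctan2(b[2]-.111,np.hypot(d[0],d[1]))),"radius",np.linalg.norm(d),"by z",np.degrees(np.arcsin((b[2]-.111)/.225)))
cv2.imwrite("pics/f.png",np.hstack([cv2.resize(t[100:310,120:400],(400,300)),cv2.resize(s[80:350,180:450],(400,300))]))
E
```

```text
15.5 [ 0.5679 -0.1998  0.2895] [-4.1469 -4.1615  3.9577] 0.11328822514474667 59.90912675857544 0.0019915936172006437
lid deg 60.45804446998213 radius 0.22663207624835652 by z 61.199864077781044
```

View pics/f.png

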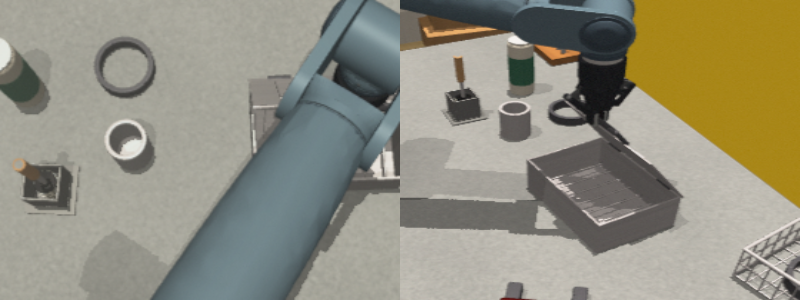

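The lid is held open at about 60° (60.2–61.2° by the separate estimates), the brush is upright in its holder, and the cup and bystanders look untouched. Handing in.

```bash
python3 -c "
from plant import ticket
print(ticket.hand_in())"
```

```text
the job is handed in; nothing more can be done
None
```

I scrubbed the cup with three strokes to the bottom, stood the brush back in its holder, and handed the job in at 15.5 s with the gripper holding the lid at about 60 degrees; the judge returned no verdict.

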